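# Lock the focus barrel of the tube-code reader

## Task

On the reader, fit the loose keeper plate so that it lies flat on the deck, with its two holes over the locating pins and its open slot around the barrel's square collar. With the plate holding the barrel still, turn the knurled lock ring clockwise (seen from above) until its rib meets the barrel's stop peg. The barrel must not turn with the ring at any time; leave the plate fitted and do not disturb the other things on the bench.

Things in the scene. Friction and masses are not known exactly. Their poses are not given: they have to be found in the camera images.
- deck_centre (a point): Point on the top face (deck) of the reader, on the upright barrel's axis, 40 mm above the bench; axes those of the reader, z up. The reader is an off-white box fixed to the bench, 235 mm (x) by 160 mm (y) by 40 mm high; its deck reaches from -160 to +75 mm in this frame's x and -80 to +80 mm in y. Pins 1 and 2 stand at (-62, +42) and (-62, -42) mm in it.
- pin1 (a point): Tip of the first locating pin, 22 mm above the deck. Both dark steel pins are 14 mm in diameter for the lower 11 mm, then taper to 5 mm across at the tip. Axes those of the reader.
- pin2 (a point): Tip of the second, equal locating pin, 84 mm from the first.
- barrel_top (a point): Upper end of the aluminium barrel (the lens), on its axis, 72 mm above the deck; axes those of the barrel. At its foot, on the deck, is a square collar 68 x 68 x 14 mm, its sides parallel to these axes. The lock ring surrounds it higher up; above the ring shows its neck, 40 mm in diameter, with a small stop peg sticking out radially over the ring's top, along +x.
- ring_mid (a point): Centre of the lock ring, on its axis, half-way up, 40 mm above the deck. The ring is a dark steel knurled cylinder 60 mm in diameter and 36 mm tall, its underside 22 mm and its top 58 mm above the deck; on its top is one small radial bright steel rib, 8 mm high, inside the ring's diameter.
- lock_ring (a joint): Angle of the lock ring relative to the barrel, rad. It grows clockwise seen from above; 1.5 is tight (the rib meets the stop peg, a hard stop). It starts between 0 and 0.4. It needs about 0.3 N m to turn and stays where it is left.
- barrel (a joint): Angle of the barrel in the reader, rad, counter-clockwise seen from above; 0 is its focus setting (collar square to the reader), and it starts within 0.02 of that. The unheld barrel turns at only 0.08 N m, so the ring drags it round unless the fitted plate holds its collar.
- keeper_grip (a point): Centre of the keeper plate's handle, half-way up; axes those of the plate (x from the handle towards the slot's open end, z up). The handle is an upright black block 40 mm (x) by 20 mm (y) by 50 mm tall on the plate's upper face; its top is 60 mm above the plate's underside, this point 35 mm. The slot's centre lies 117 mm from it in +x. The plate is loose, about 0.3 to 0.45 kg.
- keeper_slot (a point): Centre of the keeper plate's slot, level with the plate's underside; axes those of the plate. On deck_centre, axes parallel, when fitted (handle on the pins' side). The aluminium plate is 10 mm thick, 116 mm wide (y), from -156 to +40 mm in x; the slot, 71 mm wide, runs from x = -39 mm to the open +x end. Through-holes, 17 mm in diameter, at (-62, +42) and (-62, -42) mm.
- tube_rack: Bystander: white rack of orange-capped tubes, 84 x 156 x 95 mm; origin under its centre.
- tote: Bystander: yellow open tote with a white perforated insert, 200 x 260 x 100 mm; origin under its centre.
- bottle: Bystander: white bottle, 60 mm in diameter, 150 mm tall; origin under its centre.
- jar: Bystander: amber jar, 64 mm in diameter, 75 mm tall; origin under its centre.
Things that resemble listed ones, but are neither listed nor needed, are in the scene too. What is shaped like the part that bears keeper_grip but purple is not meant.

How it is judged:
On the way, in this order (a step that is already met when the one before it is completed fails the run):
1. the keeper plate is seated flat on the deck, over the pins and around the collar (horizontal distance between keeper_slot and deck_centre below 0.004 m and z of keeper_slot in the frame of deck_centre between -0.003 and 0.003 m and angle between keeper_slot's own z axis and vertical below 0.05 rad and angle between the x axis of keeper_slot and the x axis of deck_centre, either way round below 0.08 rad), for 0.2 s.
2. the lock ring is tight (value of joint lock_ring above 1.4 rad), for 0.2 s.
At the end, for the whole second after the job is handed in: The keeper plate lies at rest and flat on the deck (slot centre within 4 mm sideways and 3 mm in height of deck_centre, within 0.08 rad of its direction and 0.05 rad of level), the lock ring is within 0.1 rad of its stop (joint above 1.4) and the barrel is within 0.15 rad of its setting (all of step 1 and value of joint lock_ring above 1.4 rad and value of joint barrel between -0.15 and 0.15 rad and linear speed of keeper below 0.02 m/s); the robot touches nothing.
It fails at once if the barrel turns more than 0.2 rad from its setting (value of joint barrel above 0.2 rad or value of joint barrel below -0.2 rad).
It fails at once if a bystander (tube rack, tote, bottle or jar) is moved more than 30 mm (distance of any of tube_rack, tote, bottle, jar from where it was at the start of the episode above 0.03 m).
It also fails if it takes over 64 s, if anything falls off the work surface, if the arm or the gripper's body presses on something with over 40 N, if the wrist force passes 120 N, or if a joint passes its speed limit or range.

## Robot

A 6-joint arm with a two-finger parallel gripper is mounted at the origin on the work surface. World frame = base frame: x ahead of the robot, y to its left, z up, the work surface at z = 0. Lengths are in m, angles in rad, forces in N, time in s.
With the tool pointing down it reaches from about 0.275 to 0.85 m from the base axis. Payload 19 kg.
Tool frame: the origin (TCP) lies midway between the tips of the shut fingers; the grasp point (between the pads) lies arm.grip_point_offset behind it (arm.grip_point_offset is the distance from the TCP to the grasp point, in m); z points along the fingers, y is the direction in which the jaws open and shut (so a half turn about z gives the same grasp; the last joint's range is limited). The gripper opens to 85 mm and grips with 20 to 120 N. Pads are 22 mm wide; open, the fingers measure 114 mm over their backs; the gripper's body (76 mm by 85 mm) begins 54 mm behind the grasp point. The pads swing forward as they close: fully open they stand 13 mm farther back than shut.
Start: joints at [-1.305, 0.15, 1.437, -0, 1.554, -0.134], TCP at [0.224, -0.53, 0.231] pointing down, gripper open.
Joint ranges: [-2.8, 2.8], [-0.68, 2.1], [0.12, 2.68], [-1.39, 4.53], [0.16, 2.79], [-2.81, 2.81]. Speed limits (rad/s): [1.89, 1.89, 2.22, 3.01, 3.01, 3.01].

## Interface

Orientations are given as a rotation vector (axis times angle).
In Python, from bench import sensors, vision, order, arm gives the robot as it stands.
- The arm moves only by the tool play_rows, never from a script. Its argument "commands" is a list that holds one entry, the list of rows, each a list of 6 numbers: the shift along the tool's x, y, z in m, then the turn, a rotation vector about the tool's x, y, z in rad. A call has 1 to 8 rows; each row is the pose to reach, as a shift and turn from the pose commanded when the call began, along the tool's axes at that moment; what a row does not reach only later rows make up. A row lasts 1/12 s, in which the tool goes at most 41.7 mm and 7.16 degrees, less where a joint would pass 70% of its speed; a pose out of reach is approached as far as the arm can. A call with a gripper value outside its range is refused whole. "fingers" is the opening, from 0 (shut) to 1 (fully open), set as the call begins (left out, the last holds). The fingers move at their own pace and stop on an object; "grip_force" is the grip in N (left out, the last holds). Time passes only in rows, so rows that repeat a pose let the fingers close. It gives the time, the measured TCP pose, the force and the opening at its end, in the units of the state.
- sensors.get_state(): the state, without advancing time (a new reading comes with each control period).
- vision.capture(name): name is "scene" or "top" or "wrist"; returns (picture, depth): 384x512x3 uint8, red, green, blue; 384x512 float32, m along the optical axis (not along the pixel's ray), 0 where there is no reading.
- vision.camera_model(name): a dict with "fx", "fy", "cx", "cy" (pixels), "R" (3x3) and "t" (3): a world point X has camera coordinates R X + t; the wrist camera has in their place "tool_from_camera" (4x4, takes a point from camera to tool coordinates, whose origin is the TCP and whose axes are the flange's). Camera axes: x right, y down, z forward; pixel columns grow to the right and rows downward; lengths in m; the calibration is good to about 2 mm. A picture is of the moment at which its call begins: read the wrist's pose just before it. camera_model takes no time and is no camera call.
- order.close_job(): hands the job in, once; it reports no verdict.
The state is a dict: "time": time; "q": joint angles; "dq": joint speeds; "joint_torque": joint torques, N m; "ee_pos": TCP position; "tool_rot": TCP orientation; "force": force on the tool from outside, world axes, zero at the start; "torque": the same for the moment, N m; "finger_gap": finger opening in m.
Only numpy, scipy, OpenCV 4.12 (cv2) and the standard library are available. Lean on these libraries where they do the work, as an engineer would, in place of code of your own. Each camera call takes 0.05 s, during which the arm holds its last target.

## Working session

There is one attempt and no reset: what is moved stays moved. The work goes in short steps, Python scripts to look and compute and a tool call to move; the robot and the scene stay as the last step left them, time stands still between calls to the robot, and variables do not carry over. Pictures are saved under pics/ and viewed, and the job is handed in when it is done.

Besides the shell and the picture viewer there is one more tool, called as name(argument=value, ...), one argument or row to a line, values as JSON. play_rows: Moves the arm, as the interface text tells. Its arguments: {"type":"object","properties":{"commands":{"type":"array","items":{"type":"array","items":{"type":"array","items":{"type":"number"}}}},"fingers":{"type":"number"},"grip_force":{"type":"number"}},"required":["commands"]}

```bash
ls; mkdir -p pics; cat > h.py <<'E'
import numpy as np, cv2
from bench import sensors, vision, order, arm
def save(n,p): cv2.imwrite(f'pics/{n}.png', cv2.cvtColor(p,cv2.COLOR_RGB2BGR))
E
python3 - <<'E'
from h import *
s=sensors.get_state(); print(s); print(arm.grip_point_offset,[a for a in dir(arm) if a[0]!='_'])
for n in ('scene','top'):
    p,d=vision.capture(n); save(n+'0',p); np.savez(n+'0.npz',p=p,d=d); print(vision.camera_model(n))
E
```

```text
pics
{'time': 0.0, 'q': array([-1.30495746e+00,  1.50986447e-01,  1.43804040e+00,  1.64627278e-05,
        1.55377019e+00, -1.34015659e-01]), 'dq': array([-8.57488437e-06,  2.66696430e-03, -8.19783746e-04, -1.07267548e-05,
       -9.43949208e-04, -8.12273815e-04]), 'joint_torque': array([-2.34800857e-03, -7.13056040e+01, -5.70869851e+01, -3.56689625e-04,
        8.95751728e-03,  1.26191067e-04]), 'ee_pos': array([ 0.22375289, -0.52941668,  0.23067053]), 'tool_rot': array([-3.07783655e+00, -6.23674821e-01,  9.87662162e-05]), 'force': array([-0.7286879 , -0.11490936,  0.73883315]), 'torque': array([-0.01368731, -0.03577086, -0.01916291]), 'finger_gap': 0.08533489641458153}
0.0187 ['MotionError', 'grip_point_offset']
{'fx': 351.1912278545674, 'fy': 351.1912278545674, 'cx': 256.236101418162, 'cy': 195.2364675100434, 'R': array([[ 0.26737692,  0.96358138, -0.0045276 ],
       [ 0.74884315, -0.21074326, -0.62834801],
       [-0.60641861,  0.1646153 , -0.7779192 ]]), 't': array([-0.13726727, -0.36777364,  1.49565196])}
{'fx': 392.53107742075247, 'fy': 392.53107742075247, 'cx': 257.4571483037393, 'cy': 196.19356044270154, 'R': array([[-0.00109381, -0.9999948 , -0.00303251],
       [-0.99545905,  0.00137749, -0.09518075],
       [ 0.09518443,  0.00291463, -0.99545539]]), 't': array([-0.01907417,  0.55231181,  1.65396795])}
```

View pics/scene0.png

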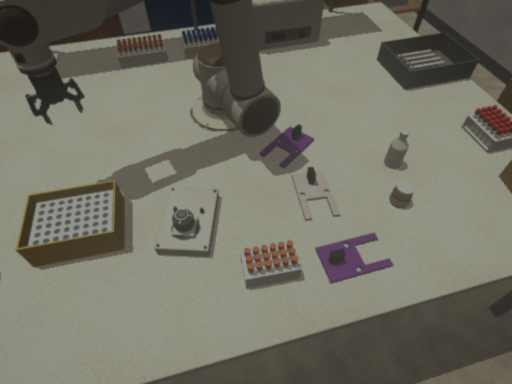

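View pics/top0.png

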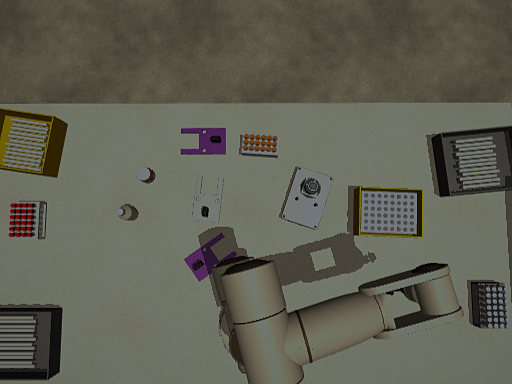

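The scene shows the aluminium keeper at about (207,200) in the top picture with its slot facing up (+x). The reader is at (307,196), tilted, with its pins on the near side. I'll zoom in for measurement.

```bash
python3 - <<'E'
from h import *
z=np.load('top0.npz');p=z['p']
save('t_reader',cv2.resize(p[160:235,270:345],None,fx=8,fy=8,interpolation=cv2.INTER_CUBIC))
save('t_keep',cv2.resize(p[165:230,180:245],None,fx=9,fy=9,interpolation=cv2.INTER_CUBIC))
E
```

```text
(no output)
```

View pics/t_reader.png

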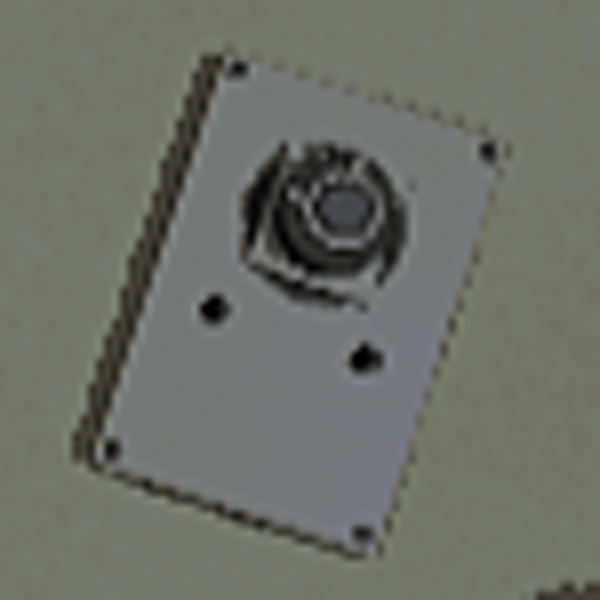

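View pics/t_keep.png

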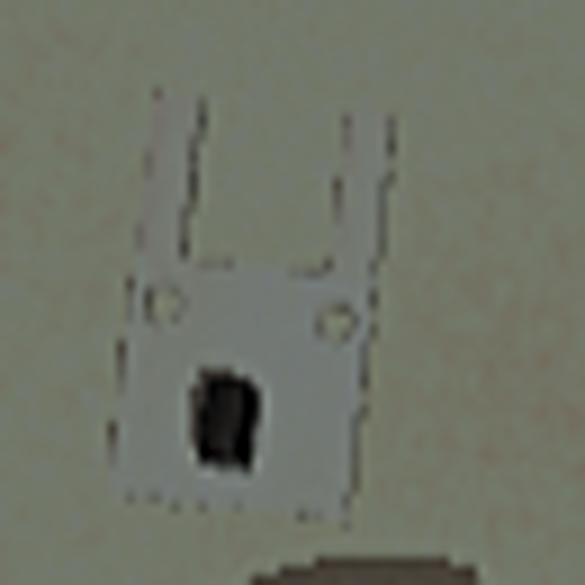

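```bash
cat >> h.py <<'E'
def ray(m,u,v,z):
    R=np.array(m['R']);t=np.array(m['t'])
    c=-R.T@t; d=R.T@np.array([(u-m['cx'])/m['fx'],(v-m['cy'])/m['fy'],1.])
    return c+d*(z-c[2])/d[2]
from scipy.spatial.transform import Rotation as Rot
def wrist_model(s=None):
    s=s or sensors.get_state(); m=dict(vision.camera_model('wrist'))
    T=np.eye(4);T[:3,:3]=Rot.from_rotvec(s['tool_rot']).as_matrix();T[:3,3]=s['ee_pos']
    W=T@np.array(m['tool_from_camera']); Wi=np.linalg.inv(W); m['R']=Wi[:3,:3];m['t']=Wi[:3,3]; return m
def shot(n):
    s=sensors.get_state(); m=wrist_model(s); p,d=vision.capture('wrist'); save(n,p); np.savez(n+'.npz',p=p,d=d,R=m['R'],t=m['t']); return m,p,d,s
def load(n):
    z=np.load(n+'.npz'); m=dict(vision.camera_model('wrist')); m['R']=z['R'];m['t']=z['t']; return m,z['p'],z['d']
E
python3 - <<'E'
from h import *
m=vision.camera_model('top')
def f(x,y,k,o,z): return ray(m,(x+.5)/k-.5+o[0],(y+.5)/k-.5+o[1],z)
for a in [(165,304),(337,322)]: print('hole',f(*a,9,(180,165),.01))
print('handle top', f(225,420,9,(180,165),.06))
for a in [(213,308),(365,358)]: print('pin',f(*a,8,(270,160),.055))
print('barrel',f(345,208,8,(270,160),.112))
for a in [(237,68),(488,150),(112,450),(362,533)]: print('corner',f(*a,8,(270,160),.04))
print(vision.camera_model('wrist')['tool_from_camera'],vision.camera_model('wrist')['fx'])
E
```

```text
hole [0.54491355 0.23776297 0.01      ]
hole [0.53612681 0.15506024 0.01      ]
handle top [0.48625393 0.20138639 0.06      ]
pin [ 0.54142673 -0.18265852  0.055     ]
pin [ 0.51497874 -0.26210269  0.055     ]
barrel [ 0.58725097 -0.24485325  0.112     ]
corner [ 0.67149927 -0.19826635  0.04      ]
corner [ 0.62710048 -0.33144071  0.04      ]
corner [ 0.46756709 -0.12999152  0.04      ]
corner [ 0.42370536 -0.26129617  0.04      ]
[[ 2.79018984e-04 -9.52684894e-01 -3.03959562e-01  7.85455146e-02]
 [ 9.99999241e-01  6.30691475e-04 -1.05879699e-03 -4.19143197e-04]
 [ 1.20040460e-03 -3.03959035e-01  9.52684346e-01 -1.42275416e-01]
 [ 0.00000000e+00  0.00000000e+00  0.00000000e+00  1.00000000e+00]] 297.14619144329106
```

```bash
cat >> h.py <<'E'
def goto(x,y,z,yaw,s=None):
    s=s or sensors.get_state(); Rc=Rot.from_rotvec(s['tool_rot'])
    c,sn=np.cos(yaw),np.sin(yaw)
    Rd=Rot.from_matrix(np.array([[c,sn,0],[sn,-c,0],[0,0,-1.]]))
    d=Rc.inv().apply(np.array([x,y,z])-s['ee_pos']); r=(Rc.inv()*Rd).as_rotvec()
    print('ROW',np.round(np.r_[d,r],4).tolist(),'dist',np.linalg.norm(d).round(4),'rows',max(np.linalg.norm(d)/.0417,np.linalg.norm(r)/.125).round(1))
E
python3 -c "
from h import *
goto(.53,-.225,.27,-.322)"
```

```text
ROW [0.4006, -0.1613, -0.039, -0.001, 0.0002, 0.7218] dist 0.4336 rows 10.4
```

play_rows(
  commands=[
    [[0.4,-0.161,-0.039,0,0,0.722],[0.4,-0.161,-0.039,0,0,0.722],[0.4,-0.161,-0.039,0,0,0.722],[0.4,-0.161,-0.039,0,0,0.722],[0.4,-0.161,-0.039,0,0,0.722],[0.4,-0.161,-0.039,0,0,0.722],[0.4,-0.161,-0.039,0,0,0.722],[0.4,-0.161,-0.039,0,0,0.722]],
  ],
)

```text
time: 0.77
ee_pos: [0.4411, -0.3135, 0.2589]
tool_rot: [-3.099, 0.511, 0.0]
force: [0.3, 0.1, -0.4]
finger_gap: 0.0855
```

```bash
python3 -c "
from h import *
goto(.53,-.225,.27,-.322)"
```

```text
ROW [0.0558, -0.1123, -0.0111, -0.0002, 0.0003, -0.005] dist 0.1259 rows 3.0
```

play_rows(
  commands=[
    [[0.054,-0.112,-0.011,0,0,-0.005],[0.054,-0.112,-0.011,0,0,-0.005],[0.054,-0.112,-0.011,0,0,-0.005],[0.054,-0.112,-0.011,0,0,-0.005],[0.054,-0.112,-0.011,0,0,-0.005],[0.054,-0.112,-0.011,0,0,-0.005]],
  ],
)

```text
time: 1.27
ee_pos: [0.5267, -0.2259, 0.2694]
tool_rot: [-3.102, 0.495, 0.002]
force: [-0.5, -0.3, -0.1]
finger_gap: 0.0856
```

```bash
python3 -c "
from h import *
m,p,d,s=shot('wr1'); print(s['ee_pos'],s['tool_rot'],s['dq'].max())
save('wr1b',cv2.resize(p,None,fx=1.5,fy=1.5))"
```

```text
[ 0.52674578 -0.22591228  0.26939547] [-3.10221864e+00  4.95146560e-01  1.52267996e-03] 0.005240837652701288
```

View pics/wr1b.png

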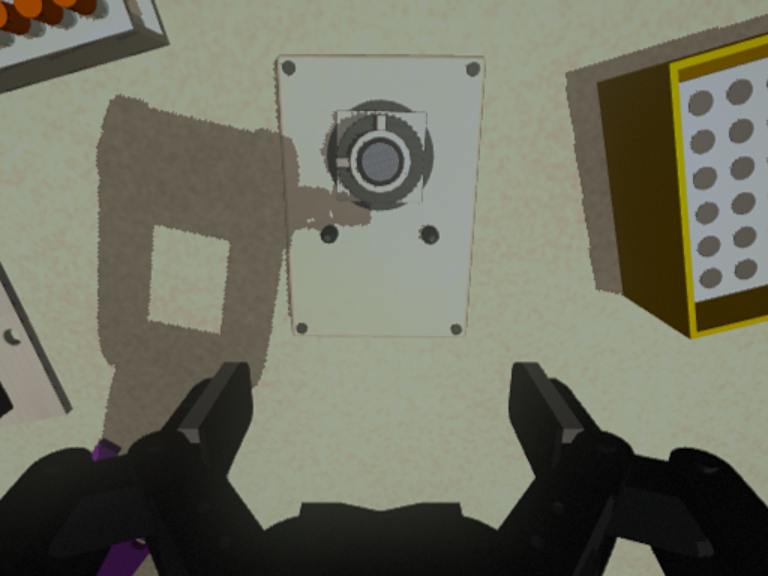

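The peg points up at (380,122), rib left at (342,162). The pins are at (329,234) and (429,234). I'll zoom in for precise measurement.

```bash
python3 - <<'E'
from h import *
m,p,d=load('wr1')
save('z1',cv2.resize(p[30:230,180:330],None,fx=3.9,fy=3,interpolation=cv2.INTER_CUBIC)[:, :] if 0 else cv2.resize(p[55:170,200:310],None,fx=5.2,fy=5.2,interpolation=cv2.INTER_CUBIC))
save('z2',cv2.resize(p[140:175,205:300],None,fx=8,fy=8,interpolation=cv2.INTER_CUBIC))
print(d[195,255],d[110,253])
E
```

```text
0.39358565 0.28884128
```

View pics/z1.png

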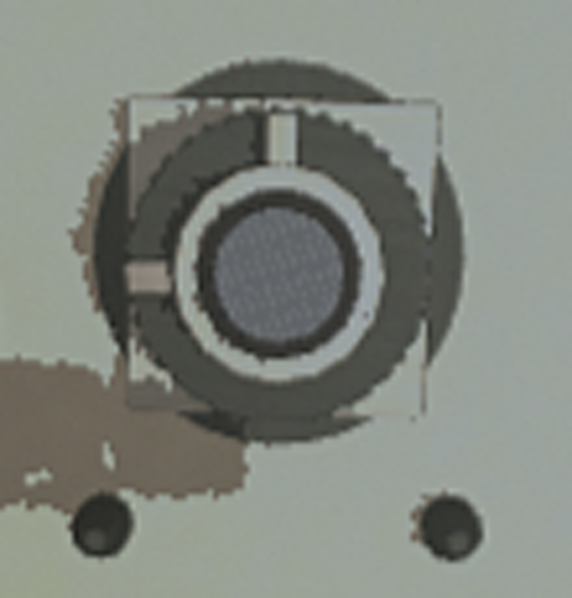

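View pics/z2.png

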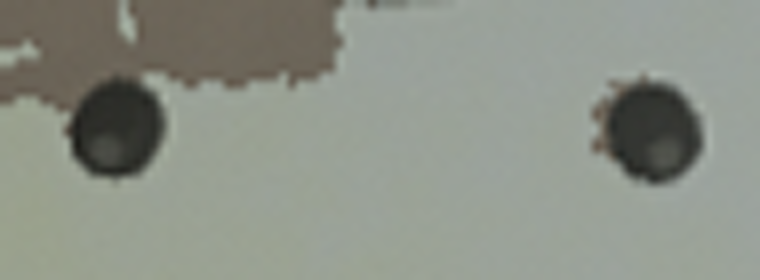

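```bash
python3 - <<'E'
from h import *
m,p,d=load('wr1')
def f(x,y,k,o,z): return ray(m,(x+.5)/k-.5+o[0],(y+.5)/k-.5+o[1],z)
p1=f(116,128,8,(205,140),.0455);p2=f(655,131,8,(205,140),.0455);b=f(278,272,5.2,(200,55),.112);b2=f(278,273,5.2,(200,55),.112)
y=p1-p2;yaw=np.arctan2(-y[0],y[1]);print(p1,p2,np.linalg.norm(y),yaw)
X=np.array([np.cos(yaw),np.sin(yaw),0]);print('dc from pins',(p1+p2)/2+.062*X,'barrel',b)
for a in [(130,98),(437,102),(130,410),(426,413)]: print(f(*a,5.2,(200,55),.054))
cs=[f(*a,5.2,(200,55),.054) for a in [(130,98),(437,102),(130,410),(426,413)]]
print('col',np.mean(cs,0),[np.linalg.norm(cs[0]-cs[1]),np.linalg.norm(cs[0]-cs[2])], np.arctan2(*(cs[0]-cs[2])[1::-1]),np.arctan2(*(cs[1]-cs[3])[1::-1]))
for a in [(284,65),(284,0)]:pass
rc=[ray(m,u/1.5,v/1.5,.04) for u,v in [(288,68),(473,69),(302,328),(456,329)]]
print('corners',rc, np.mean(rc,0))
for i in range(2): dd=rc[i]-rc[i+2]; print(np.arctan2(dd[1],dd[0]))
goto(.50,.205,.27,-.106)
E
```

```text
[ 0.54208063 -0.18455975  0.0455    ] [ 0.51541374 -0.26459235  0.0455    ] 0.08435840413008151 -0.321630880276165
dc from pins [ 0.5875679  -0.24417513  0.0455    ] barrel [ 0.58782166 -0.24449605  0.112     ]
[ 0.62979481 -0.22437377  0.054     ]
[ 0.60833458 -0.28732587  0.054     ]
[ 0.56663751 -0.20161553  0.054     ]
[ 0.54483387 -0.26607998  0.054     ]
col [ 0.58740019 -0.24484879  0.054     ] [np.float64(0.0665094567220563), np.float64(0.06713257203663844)] -0.345858588245677 -0.3228695882607048
corners [array([ 0.67067626, -0.1982414 ,  0.04      ]), array([ 0.6262764 , -0.33160173,  0.04      ]), array([ 0.46672544, -0.13058428,  0.04      ]), array([ 0.42241489, -0.26309376,  0.04      ])] [ 0.54652325 -0.23088029  0.04      ]
-0.3203091325264695
-0.32419488241535327
ROW [-0.1599, -0.4016, -0.0004, -0.0, 0.0008, -0.2117] dist 0.4323 rows 10.4
```

play_rows(
  commands=[
    [[-0.16,-0.402,0,0,0.001,-0.212],[-0.16,-0.402,0,0,0.001,-0.212],[-0.16,-0.402,0,0,0.001,-0.212],[-0.16,-0.402,0,0,0.001,-0.212],[-0.16,-0.402,0,0,0.001,-0.212],[-0.16,-0.402,0,0,0.001,-0.212],[-0.16,-0.402,0,0,0.001,-0.212],[-0.16,-0.402,0,0,0.001,-0.212]],
  ],
)

```text
time: 1.98
ee_pos: [0.5058, 0.1073, 0.2701]
tool_rot: [3.137, -0.169, 0.002]
force: [1.4, 0.2, -0.2]
finger_gap: 0.0854
```

```bash
python3 -c "
from h import *
goto(.49,.205,.25,-.106)"
```

```text
ROW [-0.0262, -0.0955, 0.02, 0.0001, -0.0014, -0.0016] dist 0.101 rows 2.4
```

play_rows(
  commands=[
    [[-0.026,-0.095,0.02,0,-0.001,0],[-0.026,-0.095,0.02,0,-0.001,0],[-0.026,-0.095,0.02,0,-0.001,0],[-0.026,-0.095,0.02,0,-0.001,0],[-0.026,-0.095,0.02,0,-0.001,0]],
  ],
)

```text
time: 2.4
ee_pos: [0.4904, 0.2036, 0.2496]
tool_rot: [3.137, -0.165, -0.001]
force: [0.3, 0.0, 0.3]
finger_gap: 0.0853
```

```bash
python3 -c "
from h import *
m,p,d,s=shot('wk1'); print(s['ee_pos'],s['tool_rot'],s['dq'].max())
save('wk1b',cv2.resize(p,None,fx=1.5,fy=1.5))"
```

```text
[0.49042499 0.20355365 0.24960801] [ 3.13682537e+00 -1.64856542e-01 -7.66986015e-04] 0.0024457616863132353
```

View pics/wk1b.png

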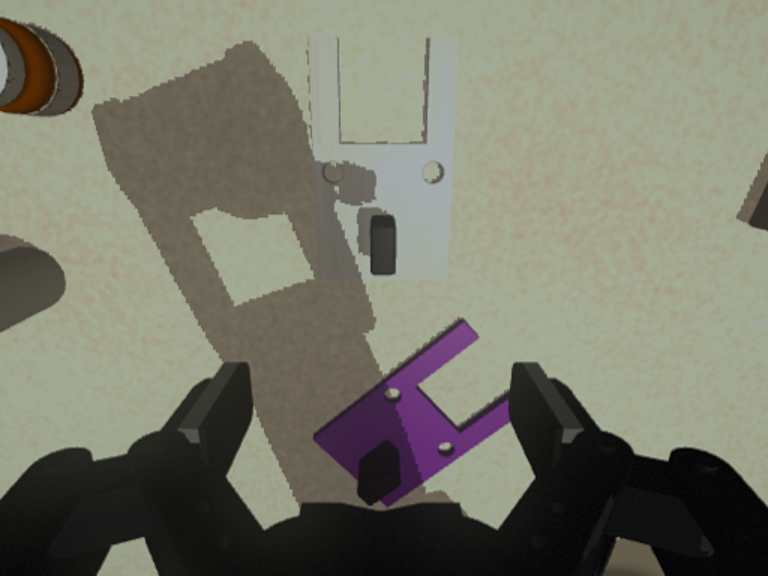

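```bash
python3 - <<'E'
from h import *
m,p,d=load('wk1')
save('z3',cv2.resize(p[90:190,200:310],None,fx=5.4,fy=5.4,interpolation=cv2.INTER_CUBIC))
E
```

```text
(no output)
```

View pics/z3.png

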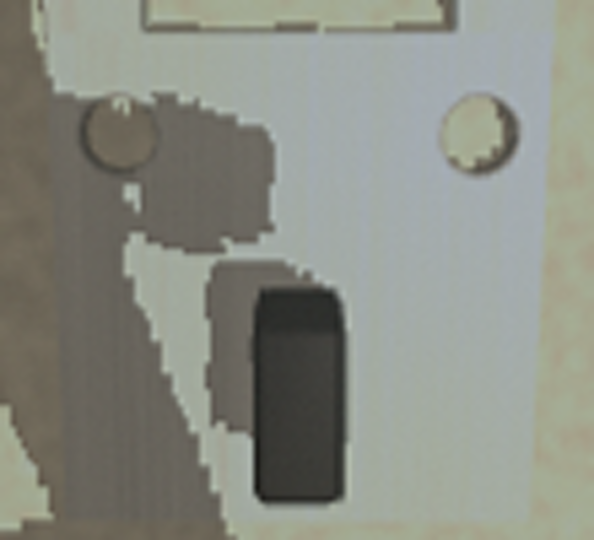

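```bash
python3 - <<'E'
from h import *
m,p,d=load('wk1')
def f(x,y,z,k=5.4,o=(200,90)): return ray(m,(x+.5)/k-.5+o[0],(y+.5)/k-.5+o[1],z)
p1=f(119,134,.01);p2=f(480,133.5,.01);y=p1-p2;yaw=np.arctan2(-y[0],y[1]);print(p1,p2,np.linalg.norm(y),yaw)
X=np.array([np.cos(yaw),np.sin(yaw),0]);print('handle from holes',(p1+p2)/2-.055*X,'top',f(299,417,.06),f(254,417,.06)-f(344,417,.06))
print(f(300,30,.01)-(p1+p2)/2)
h=(p1+p2)/2-.055*X
goto(h[0],h[1],.12,yaw); goto(h[0],h[1],.02,yaw)
E
```

```text
[0.54555127 0.23872126 0.01      ] [0.53692174 0.15549265 0.01      ] 0.08367478881657593 -0.10331549167364988
handle from holes [0.48652978 0.2027792  0.01      ] top [0.48646523 0.20309269 0.06      ] [0.00199549 0.01902841 0.        ]
[ 0.02284731 -0.00248206  0.        ]
ROW [-0.0042, 0.0005, 0.1299, 0.0004, -0.0, -0.0028] dist 0.13 rows 3.1
ROW [-0.0042, 0.0005, 0.2299, 0.0004, -0.0, -0.0028] dist 0.23 rows 5.5
```

play_rows(
  commands=[
    [[-0.004,0.0005,0.04,0,0,-0.003],[-0.004,0.0005,0.08,0,0,-0.003],[-0.004,0.0005,0.12,0,0,-0.003],[-0.004,0.0005,0.15,0,0,-0.003],[-0.004,0.0005,0.18,0,0,-0.003],[-0.004,0.0005,0.205,0,0,-0.003],[-0.004,0.0005,0.225,0,0,-0.003],[-0.004,0.0005,0.23,0,0,-0.003]],
  ],
)

```text
time: 3.12
ee_pos: [0.4856, 0.2018, 0.0171]
tool_rot: [3.136, -0.164, -0.006]
force: [-0.9, -0.3, -0.4]
finger_gap: 0.0854
```

play_rows(
  commands=[
    [[0,0,0,0,0,0],[0,0,0,0,0,0],[0,0,0,0,0,0],[0,0,0,0,0,0],[0,0,0,0,0,0],[0,0,0,0,0,0],[0,0,0,0,0,0],[0,0,0,0,0,0]],
  ],
  fingers=0,
  grip_force=90,
)

```text
time: 3.78
ee_pos: [0.4871, 0.204, 0.021]
tool_rot: [-3.137, 0.16, -0.003]
force: [-1.0, -2.0, 9.8]
finger_gap: 0.0193
```

```bash
python3 -c "
from h import *
s=sensors.get_state();print(s)
goto(.4865,.2028,.22,-.1033)"
```

```text
{'time': 3.7833, 'q': array([ 2.50872054e-01,  2.20851908e-01,  1.80563949e+00, -2.47275282e-04,
        1.11349766e+00,  1.92378657e+00]), 'dq': array([-6.83919980e-04, -3.43240221e-04,  3.99585105e-05, -1.15116499e-04,
        8.19335012e-05,  7.85933426e-04]), 'joint_torque': array([ 6.72777314e-01, -6.38716936e+01, -4.50616193e+01,  4.39832043e-01,
       -6.47762865e-01, -1.50202395e-02]), 'ee_pos': array([0.48710676, 0.20403931, 0.02100695]), 'tool_rot': array([-3.13724157e+00,  1.60152631e-01, -2.50844237e-03]), 'force': array([-0.97066429, -1.98052869,  9.81769936]), 'torque': array([-0.32054903,  0.2516846 , -0.00550793]), 'finger_gap': 0.01926020311982592}
ROW [-0.0002, 0.0012, -0.199, -0.0003, -0.0016, 0.0013] dist 0.199 rows 4.8
```

play_rows(
  commands=[
    [[0,0,-0.01,0,0,0],[0,0,-0.03,0,0,0],[0,0,-0.06,0,0,0],[0,0,-0.1,0,0,0],[0,0,-0.14,0,0,0],[0,0,-0.18,0,0,0],[0,0,-0.2,0,0,0],[0,0,-0.2,0,0,0]],
  ],
)

```text
time: 4.45
ee_pos: [0.4877, 0.2044, 0.2256]
tool_rot: [-3.135, 0.16, -0.011]
force: [0.3, 0.7, -4.2]
finger_gap: 0.0193
```

play_rows(
  commands=[
    [[0,0,0,0,0,0],[0,0,0,0,0,0]],
  ],
)

```text
time: 4.62
ee_pos: [0.4859, 0.2039, 0.2186]
tool_rot: [3.137, -0.16, -0.003]
force: [0.1, 0.2, -4.1]
finger_gap: 0.0196
```

```bash
python3 -c "
from h import *
m,p,d,s=shot('wk2'); print(s['ee_pos'],s['tool_rot'],s['force'],s['finger_gap'])
save('wk2b',cv2.resize(p,None,fx=1.5,fy=1.5))"
```

```text
[0.48585166 0.20385172 0.21855044] [ 3.13699786 -0.16021177 -0.00314041] [ 0.05841937  0.22626934 -4.10322291] 0.019595713371179258
```

View pics/wk2b.png

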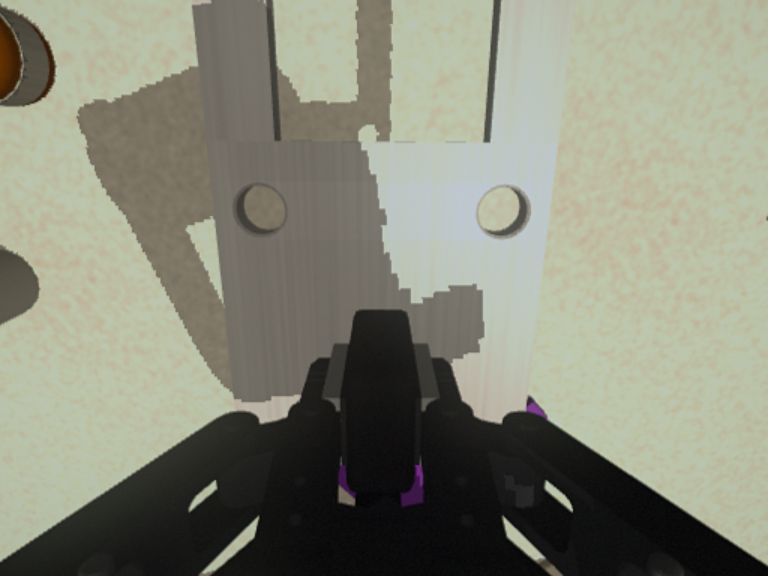

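Plate held, with holes at (260,209) and (503,210). I'll fit its pose in the tool frame.

```bash
cat >> h.py <<'E'
def inhand(n,h1,h2,back=None):
    m,p,d=load(n); K=np.array([[m['fx'],0,m['cx']],[0,m['fy'],m['cy']],[0,0,1]])
    T=np.array(m['tool_from_camera'])
    # plate region pixels near holes by depth
    P=[]
    for v in range(100,200,2):
        for u in range(150,365,2):
            z=d[v,u]
            if z>0 and abs(z-d[140,255])<.03:
                P.append(np.linalg.inv(K)@[u,v,1]*z)
    P=np.array(P); 
    for _ in range(5):
        c=P.mean(0); n_=np.linalg.svd(P-c)[2][2]; r=(P-c)@n_; P=P[abs(r)<max(.0015,2*r.std())]
    def hit(u,v): q=np.linalg.inv(K)@[u,v,1]; return q*(c@n_)/(q@n_)
    tt=lambda q:T[:3,:3]@q+T[:3,3]
    nt=T[:3,:3]@n_; nt*=-np.sign(nt[2])  # plate up in tool = -z
    a,b=tt(hit(*h1)),tt(hit(*h2)); yv=a-b; L=np.linalg.norm(yv); yv/=L
    xv=np.cross(yv,nt); 
    slot=(a+b)/2+.062*xv-.010*nt
    print('resid',r.std(),len(P),'L',L,'up',nt,'x',xv,'holes',a,b,'slot in tool',slot, 'back',tt(hit(*back))-(a+b)/2 if back else '')
    return slot,xv,nt
E
python3 - <<'E'
from h import *
m,p,d=load('wk2')
save('z4',cv2.resize(p[85:165,140:375],None,fx=3.4,fy=3.4,interpolation=cv2.INTER_CUBIC))
inhand('wk2',(260.5/1.5,210/1.5),(502.5/1.5,211/1.5),(380/1.5,142/1.5))
E
```

```text
resid 0.0005883932379531925 4850 L 0.08351154819199184 up [ 0.00318661  0.00137643 -0.99999398] x [0.99998757 0.00383003 0.00319186] holes [ 0.0544886  -0.04205656  0.01149071] [0.05416838 0.04145429 0.01160464] slot in tool [ 1.16295852e-01 -7.74361619e-05  2.17455112e-02] back [ 2.25785947e-02 -5.36935785e-04  7.12105378e-05]
```

View pics/z4.png

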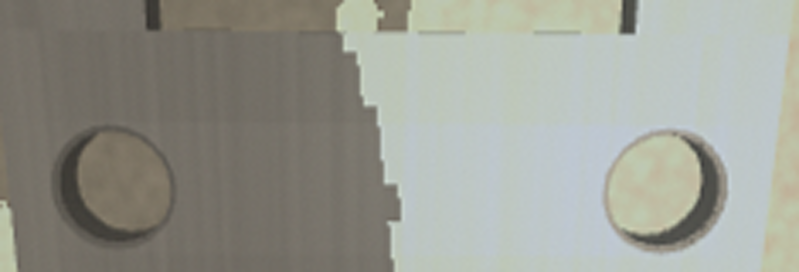

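```bash
python3 -c "
from h import *
goto(.4773,-.2075,.215,-.318)"
```

```text
ROW [0.0335, 0.41, 0.0034, 0.0012, 0.0026, 0.2158] dist 0.4114 rows 9.9
```

play_rows(
  commands=[
    [[0.001,0.015,0,0,0,0.01],[0.004,0.045,0.001,0,0,0.025],[0.007,0.08,0.001,0,0,0.042],[0.01,0.12,0.001,0,0,0.063],[0.013,0.16,0.001,0,0,0.084],[0.016,0.2,0.002,0,0,0.105],[0.02,0.235,0.002,0.001,0.001,0.125],[0.022,0.265,0.002,0.001,0.001,0.14]],
  ],
)

```text
time: 5.33
ee_pos: [0.4804, -0.0641, 0.2163]
tool_rot: [-3.117, 0.382, 0.002]
force: [1.0, 0.4, -3.7]
finger_gap: 0.0191
```

```bash
python3 -c "
from h import *
goto(.4773,-.2075,.215,-.318)"
```

```text
ROW [0.0316, 0.1399, 0.0011, -0.0009, 0.0016, 0.0738] dist 0.1434 rows 3.4
```

play_rows(
  commands=[
    [[0.007,0.03,0,0,0.001,0.017],[0.014,0.06,0,0,0.001,0.034],[0.02,0.09,0,0,0.001,0.05],[0.026,0.115,0,0,0.001,0.062],[0.03,0.132,0.001,0,0.001,0.07],[0.032,0.14,0.001,0,0.001,0.074],[0.032,0.14,0.001,0,0.001,0.074],[0.032,0.14,0.001,0,0.001,0.074]],
  ],
)

```text
time: 6.0
ee_pos: [0.4786, -0.205, 0.2158]
tool_rot: [-3.1, 0.495, -0.0]
force: [1.4, -0.4, -3.5]
finger_gap: 0.0195
```

```bash
python3 -c "
from h import *
m,p,d,s=shot('wf1'); print(s['ee_pos'],s['tool_rot'],s['force'])
save('wf1b',cv2.resize(p,None,fx=1.5,fy=1.5))
goto(.4773,-.2075,.215,-.318)"
```

```text
[ 0.47857022 -0.20504772  0.21576115] [-3.10048352e+00  4.94816809e-01 -3.64894012e-04] [ 1.38355428 -0.38032409 -3.50874173]
ROW [-0.0005, 0.0032, 0.0011, -0.0018, -0.0005, 0.0023] dist 0.0034 rows 0.1
```

View pics/wf1b.png

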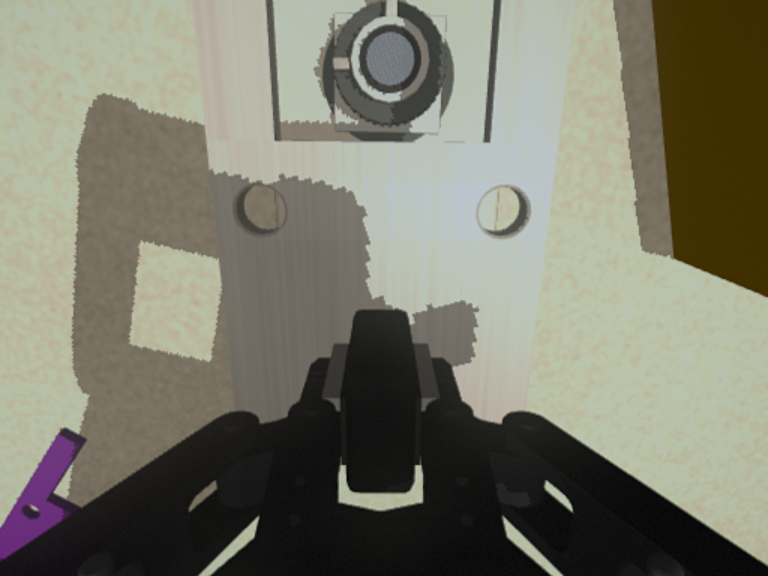

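play_rows(
  commands=[
    [[0,0.002,0,-0.001,0,0.002],[0,0.002,0.01,-0.001,0,0.002],[0,0.002,0.03,-0.001,0,0.002],[0,0.002,0.05,-0.001,0,0.002],[0,0.002,0.07,-0.001,0,0.002],[0,0.002,0.08,-0.001,0,0.002],[0,0.002,0.085,-0.001,0,0.002],[0,0.002,0.085,-0.001,0,0.002]],
  ],
)

```text
time: 6.72
ee_pos: [0.4782, -0.2069, 0.1309]
tool_rot: [-3.102, 0.497, -0.001]
force: [0.4, 0.3, -4.5]
finger_gap: 0.0192
```

play_rows(
  commands=[
    [[0,0,0,0,0,0],[0,0,0,0,0,0]],
  ],
)

```text
time: 6.88
ee_pos: [0.4789, -0.2076, 0.1328]
tool_rot: [3.101, -0.497, 0.005]
force: [0.1, -0.1, -3.0]
finger_gap: 0.0192
```

```bash
python3 -c "
from h import *
m,p,d,s=shot('wf2'); print(s['ee_pos'],s['tool_rot'],s['force'])
save('wf2b',cv2.resize(p,None,fx=1.5,fy=1.5))
goto(.4773,-.2075,.09,-.318)"
```

```text
[ 0.47891247 -0.20756103  0.13284808] [ 3.10121594 -0.49742551  0.00517676] [ 0.0658775  -0.11015019 -3.02599354]
ROW [-0.0017, 0.0004, 0.0428, 0.0002, -0.0034, -0.0001] dist 0.0428 rows 1.0
```

View pics/wf2b.png

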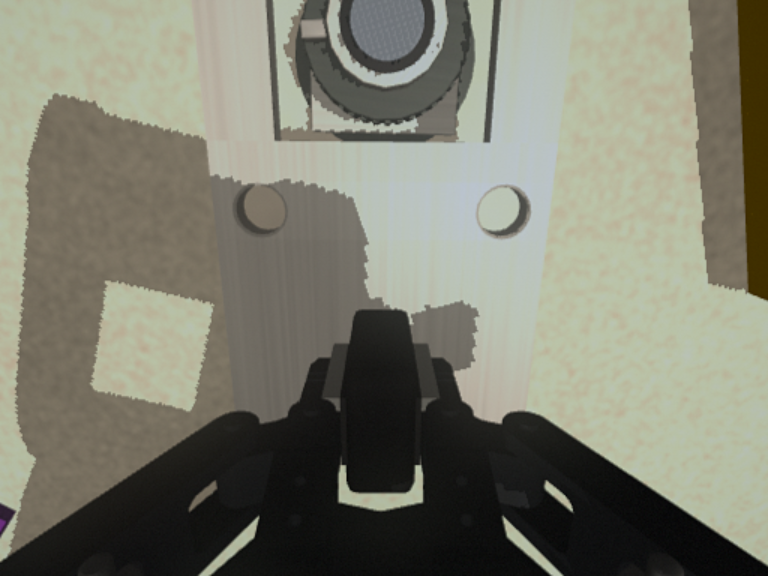

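play_rows(
  commands=[
    [[-0.001,0,0.01,0,-0.002,0],[-0.001,0,0.02,0,-0.002,0],[-0.001,0,0.03,0,-0.002,0],[-0.001,0,0.037,0,-0.002,0],[-0.001,0,0.042,0,-0.002,0],[-0.001,0,0.042,0,-0.002,0],[-0.001,0,0.042,0,-0.002,0]],
  ],
)

```text
time: 7.52
ee_pos: [0.4775, -0.207, 0.0895]
tool_rot: [-3.102, 0.498, 0.001]
force: [-1.0, 0.0, -3.5]
finger_gap: 0.0188
```

```bash
python3 -c "
from h import *
m,p,d,s=shot('wf3'); print(s['ee_pos'],s['tool_rot'],s['force'])
save('wf3b',cv2.resize(p,None,fx=1.5,fy=1.5))
goto(.4773,-.2075,.0617,-.318)"
```

```text
[ 0.47750118 -0.20704561  0.08953419] [-3.10150460e+00  4.97697950e-01  1.00513294e-03] [-1.04628839  0.01248677 -3.54868483]
ROW [-0.0003, 0.0004, 0.0282, -0.0001, 0.0, -0.0002] dist 0.0283 rows 0.7
```

View pics/wf3b.png

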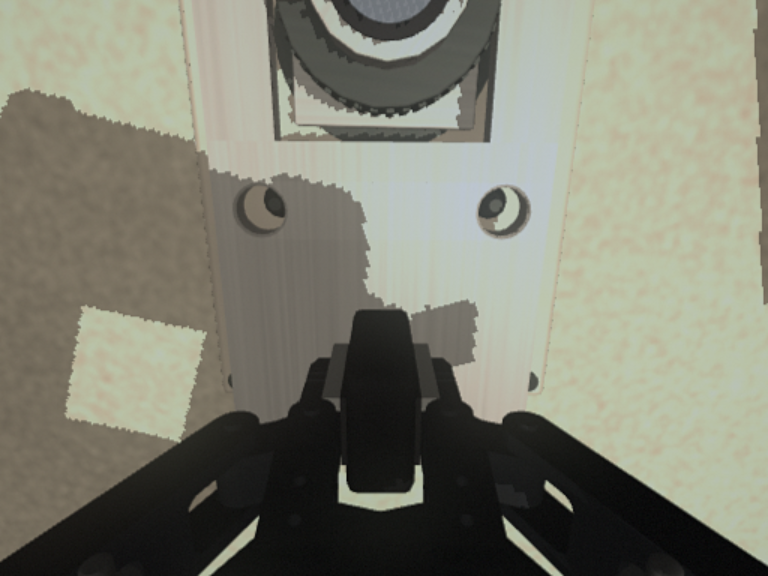

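```bash
python3 - <<'E'
from h import *
m,p,d=load('wf3')
a=cv2.resize(p[115:165,150:200],None,fx=8,fy=8,interpolation=cv2.INTER_CUBIC);b=cv2.resize(p[115:165,310:360],None,fx=8,fy=8,interpolation=cv2.INTER_CUBIC)
save('z5',np.hstack([a,b]))
print(inhand('wf3',(173.5,140),(335.2,140.6)))
E
```

```text
resid 0.0005934289265629612 4866 L 0.08369788308344232 up [ 0.00255433  0.0015637  -0.99999552] x [0.9999908  0.00344182 0.0025597 ] holes [ 0.0543047  -0.04217685  0.01147534] [0.05401629 0.04152044 0.01160548] slot in tool [ 0.11613438 -0.00013045  0.02169906] back 
(array([ 0.11613438, -0.00013045,  0.02169906]), array([0.9999908 , 0.00344182, 0.0025597 ]), array([ 0.00255433,  0.0015637 , -0.99999552]))
```

View pics/z5.png

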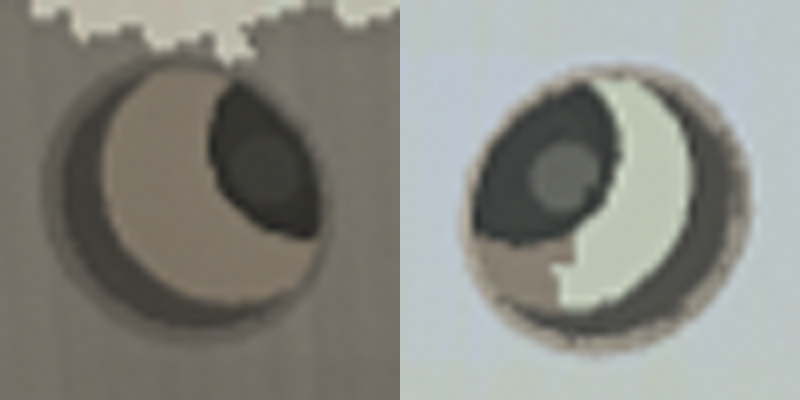

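```bash
python3 - <<'E'
from h import *
m,p,d=load('wf3')
g=lambda x,y,o,z:ray(m,(x+.5)/8-.5+o[0],(y+.5)/8-.5+o[1],z)
t1=g(265,168,(150,115),.062);t2=g(165,177,(310,115),.062)
y=t1-t2;print(t1,t2,np.linalg.norm(y),np.arctan2(-y[0],y[1]))
zt=.0895-.0115
h1=g(186,203,(150,115),zt);h2=g(205,208,(310,115),zt);yy=h1-h2;print(h1,h2,np.linalg.norm(yy),np.arctan2(-yy[0],yy[1]))
Rz=Rot.from_rotvec([0,0,.322]);print('err hole-pin in reader frame',Rz.apply(h1-t1),Rz.apply(h2-t2))
E
```

```text
[ 0.54195274 -0.1850232   0.062     ] [ 0.51513666 -0.26453205  0.062     ] 0.08390922674943556 -0.3252908850929486
[ 0.54240829 -0.18363591  0.078     ] [ 0.51585753 -0.26334923  0.078     ] 0.08401877908641446 -0.321520816917481
err hole-pin in reader frame [-6.89559083e-06  1.46015393e-03  1.60000000e-02] [0.0003095  0.00135016 0.016     ]
```

play_rows(
  commands=[
    [[0,0.0013,0,0,0,0],[0,0.0013,0.004,0,0,0],[0,0.0013,0.008,0,0,0],[0,0.0013,0.012,0,0,0],[0,0.0013,0.016,0,0,0],[0,0.0013,0.02,0,0,0],[0,0.0013,0.02,0,0,0]],
  ],
)

```text
time: 8.15
ee_pos: [0.4768, -0.2081, 0.0687]
tool_rot: [-3.101, 0.498, 0.002]
force: [0.8, -0.7, -4.6]
finger_gap: 0.0194
```

```bash
python3 -c "
from h import *
s=sensors.get_state();print(s['force'],s['torque'],s['ee_pos'])
goto(.4773,-.2075,.0617,-.318)"
```

```text
[ 0.76476311 -0.73902819 -4.62129533] [ 0.05819647  0.11106805 -0.0190463 ] [ 0.47678263 -0.20805719  0.06873924]
ROW [0.0003, -0.0007, 0.007, -0.0005, 0.0015, -0.0002] dist 0.0071 rows 0.2
```

No contact yet; continue down.

play_rows(
  commands=[
    [[0,0,0.003,0,0,0],[0,0,0.005,0,0,0],[0,0,0.0065,0,0,0],[0,0,0.008,0,0,0],[0,0,0.008,0,0,0]],
  ],
)

```text
time: 8.57
ee_pos: [0.4771, -0.2083, 0.0615]
tool_rot: [-3.102, 0.498, 0.001]
force: [0.3, -0.0, -4.9]
finger_gap: 0.0189
```

```bash
python3 -c "
from h import *
m,p,d,s=shot('wf4'); print(s['force'],s['torque'],s['ee_pos'],s['tool_rot'])
save('wf4b',cv2.resize(p,None,fx=1.5,fy=1.5))"
```

```text
[ 0.34361524 -0.03948706 -4.89737313] [ 0.0775547   0.12561047 -0.05691928] [ 0.4770725  -0.20825448  0.06149   ] [-3.10162984e+00  4.97680876e-01  6.38313483e-04]
```

View pics/wf4b.png

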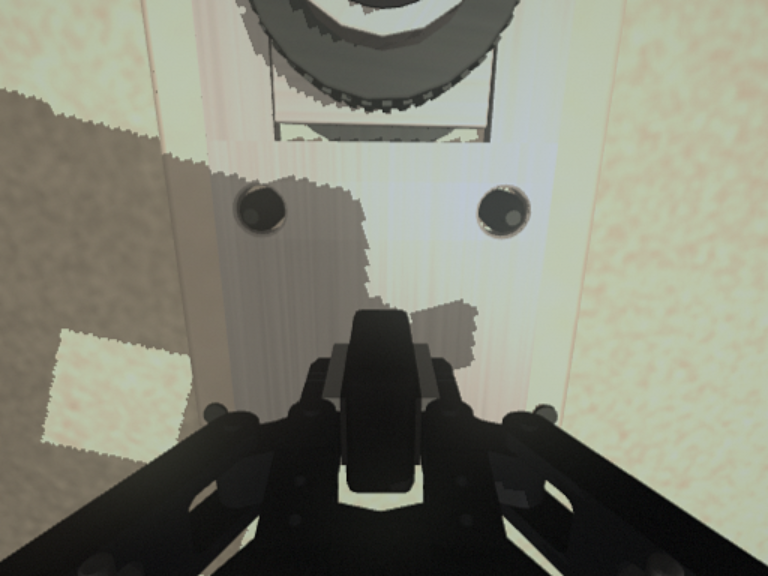

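play_rows(
  commands=[
    [[0,0,0.001,0,0,0],[0,0,0.002,0,0,0],[0,0,0.002,0,0,0],[0,0,0.002,0,0,0]],
  ],
)

```text
time: 8.95
ee_pos: [0.4773, -0.2084, 0.061]
tool_rot: [3.102, -0.498, 0.001]
force: [-7.9, 5.2, 15.3]
finger_gap: 0.019
```

play_rows(
  commands=[
    [[0,0,0,0,0,0],[0,0,0,0,0,0],[0,0,0,0,0,0],[0,0,0,0,0,0],[0,0,0,0,0,0],[0,0,0,0,0,0]],
  ],
  fingers=0.7,
)

```text
time: 9.45
ee_pos: [0.4772, -0.2083, 0.0597]
tool_rot: [-3.102, 0.498, 0.0]
force: [0.6, 0.2, 0.8]
finger_gap: 0.0598
```

play_rows(
  commands=[
    [[0,0,-0.01,0,0,0],[0,0,-0.03,0,0,0],[0,0,-0.06,0,0,0],[0,0,-0.1,0,0,0],[0,0,-0.14,0,0,0],[0,0,-0.17,0,0,0],[0,0,-0.17,0,0,0],[0,0,-0.17,0,0,0]],
  ],
)

```text
time: 10.12
ee_pos: [0.4776, -0.2086, 0.2322]
tool_rot: [3.101, -0.497, 0.005]
force: [-0.6, 1.0, -0.4]
finger_gap: 0.0601
```

```bash
python3 -c "
from h import *
m,p,d,s=shot('wf5'); print(s['force'],s['ee_pos'],s['tool_rot'],s['finger_gap'])
save('wf5b',cv2.resize(p,None,fx=1.5,fy=1.5))
goto(.5876,-.2443,.25,-.322)"
```

```text
[-0.61589001  0.98175024 -0.41829048] [ 0.4776334  -0.20859115  0.23215035] [ 3.10069186 -0.49742129  0.0050501 ] 0.06006521929147055
ROW [0.1162, -0.0004, -0.0195, 0.0001, -0.0008, 0.0038] dist 0.1178 rows 2.8
```

View pics/wf5b.png

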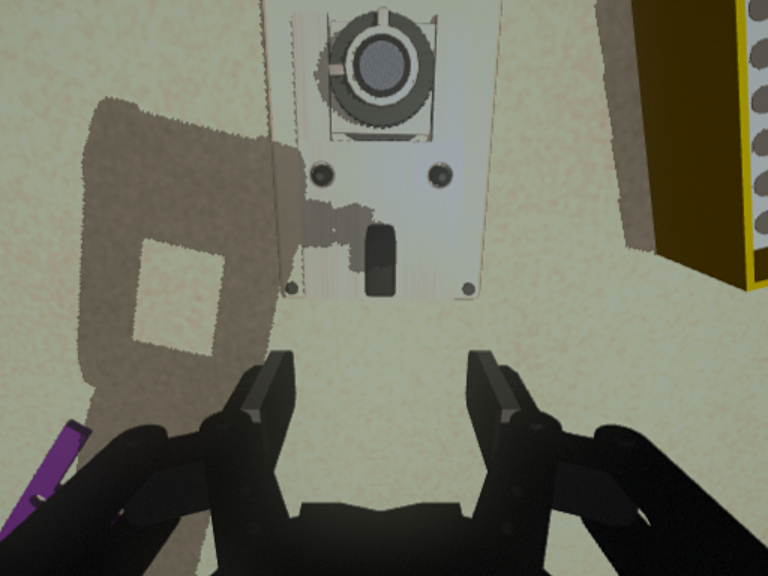

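The plate looks seated: pins at (321,174) and (440,174) show in the holes, and the collar sits in the slot. I'll check its height and tilt with depth.

```bash
cat >> h.py <<'E'
def cloud(n):
    m,p,d=load(n); v,u=np.mgrid[:384,:512]
    C=np.stack([(u-m['cx'])/m['fx']*d,(v-m['cy'])/m['fy']*d,d],-1)
    W=(C-m['t'])@m['R']; return W,d>0,p
E
python3 - <<'E'
from h import *
W,ok,p=cloud('wf5')
dc=np.array([.5876,-.2443,.04]); Rz=Rot.from_rotvec([0,0,.322]); L=(W-dc)@Rz.as_matrix().T
def fit(mask):
    q=L[mask]; A=np.c_[q[:,:2],np.ones(len(q))]; c=np.linalg.lstsq(A,q[:,2],rcond=None)[0]; print(len(q),q[:,:2].mean(0),'slope',c[:2],'z0',c[2],'mean z',q[:,2].mean())
x,y,z=L[...,0],L[...,1],L[...,2]
pl=ok&(x>-150)&(abs(z-.01)<.006)&(abs(y)<.054)&(x<-.045)&(x>-.15)&~((abs(abs(y)-.042)<.012)&(abs(x+.062)<.012))
fit(pl)
fit(ok&(abs(z)<.006)&(abs(y)>.062)&(abs(y)<.077)&(x<.03)&(x>-.13))
E
```

```text
7338 [-9.60515802e-02  5.81466056e-07] slope [9.93435390e-05 1.56002232e-03] z0 0.009619916703122922 mean z 0.00961037550632649
4208 [-0.04400286  0.00029629] slope [0.00047599 0.00144232] z0 -0.0004115167949903165 mean z -0.0004320342861456122
```

```bash
python3 -c "
from h import *
goto(.5875,-.2448,.19,.4)"
```

```text
ROW [0.1162, 0.0001, 0.0405, 0.0003, -0.0007, -0.7182] dist 0.123 rows 5.7
```

play_rows(
  commands=[
    [[0.02,0,0,0,0,-0.1],[0.04,0,0,0,0,-0.2],[0.06,0,0,0,0,-0.32],[0.08,0,0.01,0,0,-0.44],[0.1,0,0.02,0,0,-0.56],[0.112,0,0.03,0,0,-0.66],[0.116,0,0.04,0,0,-0.718],[0.116,0,0.04,0,0,-0.718]],
  ],
  fingers=1,
)

```text
time: 10.83
ee_pos: [0.5869, -0.2442, 0.1858]
tool_rot: [-3.074, -0.628, 0.007]
force: [-0.8, 0.8, -1.0]
finger_gap: 0.0858
```

play_rows(
  commands=[
    [[0,0,0,0,0,0],[0,0,0,0,0,0],[0,0,0,0,0,0]],
  ],
)

```text
time: 11.08
ee_pos: [0.5871, -0.2446, 0.1905]
tool_rot: [3.079, 0.621, 0.001]
force: [0.2, -0.3, 0.3]
finger_gap: 0.085
```

```bash
python3 -c "
from h import *
m,p,d,s=shot('wg1'); print(s['force'],s['ee_pos'],s['tool_rot'],s['finger_gap'],s['q'])
save('wg1b',cv2.resize(p,None,fx=1.5,fy=1.5))
goto(.5875,-.2448,.066,.4)"
```

```text
[ 0.16703715 -0.2924231   0.31047797] [ 0.5870802  -0.24458299  0.19047983] [3.07935331e+00 6.21024577e-01 6.28176530e-04] 0.08502456497134417 [-5.15834911e-01  2.92547243e-01  1.34755344e+00  8.01752506e-05
  1.50103181e+00  6.56947110e-01]
ROW [0.0002, 0.0003, 0.1246, 0.0005, -0.0005, -0.0016] dist 0.1246 rows 3.0
```

View pics/wg1b.png

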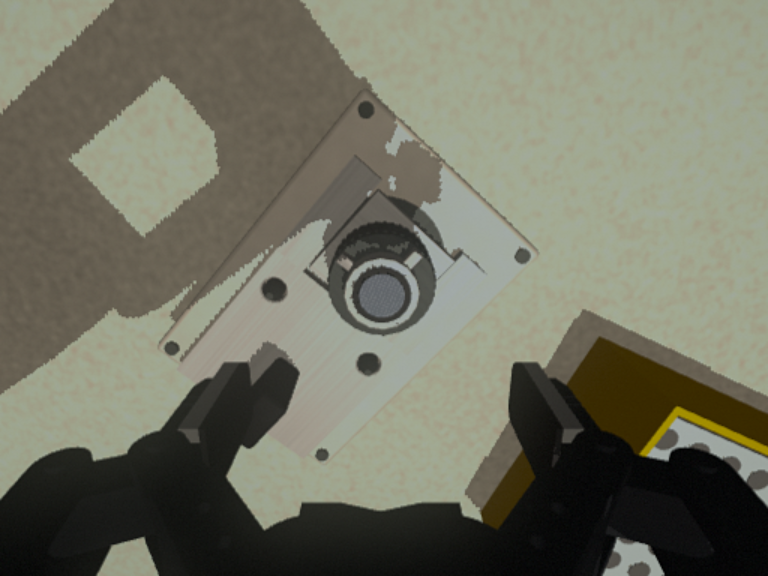

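play_rows(
  commands=[
    [[0,0,0.02,0,0,0],[0,0,0.045,0,0,0],[0,0,0.07,0,0,0],[0,0,0.09,0,0,0],[0,0,0.107,0,0,0],[0,0,0.118,0,0,0],[0,0,0.124,0,0,0],[0,0,0.124,0,0,0]],
  ],
)

```text
time: 11.8
ee_pos: [0.587, -0.2445, 0.0652]
tool_rot: [-3.078, -0.623, 0.001]
force: [-0.2, 0.2, 0.0]
finger_gap: 0.0853
```

play_rows(
  commands=[
    [[0,0,0,0,0,0],[0,0,0,0,0,0],[0,0,0,0,0,0],[0,0,0,0,0,0],[0,0,0,0,0,0]],
  ],
  fingers=0,
  grip_force=60,
)

```text
time: 12.22
ee_pos: [0.5879, -0.2449, 0.0674]
tool_rot: [3.078, 0.623, 0.002]
force: [-2.4, 0.7, 7.0]
finger_gap: 0.0587
```

```bash
python3 -c "
from h import *
m,p,d,s=shot('wg2'); print(s['force'],s['torque'],s['ee_pos'],s['tool_rot'],s['finger_gap'])
save('wg2b',cv2.resize(p,None,fx=1.5,fy=1.5))"
```

```text
[-2.35319361  0.69386764  6.97710926] [0.14418887 0.34216293 0.0461909 ] [ 0.58785628 -0.24489654  0.06743212] [3.07788181e+00 6.23471100e-01 2.35058616e-03] 0.058730452389403255
```

View pics/wg2b.png

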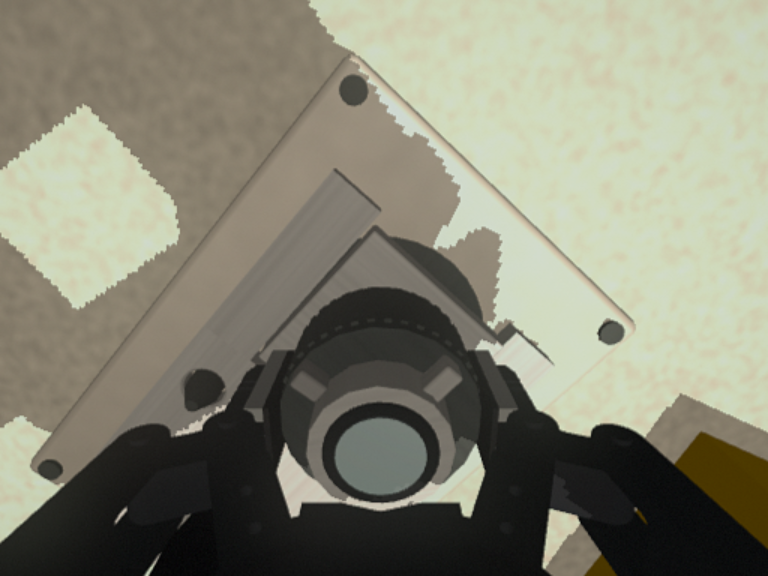

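Gripped on the ring, gap 59 mm. Now turning clockwise (positive about tool z).

play_rows(
  commands=[
    [[0,0,0,0,0,0.04],[0,0,0,0,0,0.1],[0,0,0,0,0,0.16],[0,0,0,0,0,0.22],[0,0,0,0,0,0.28],[0,0,0,0,0,0.34],[0,0,0,0,0,0.4],[0,0,0,0,0,0.4]],
  ],
)

```text
time: 12.93
ee_pos: [0.5879, -0.2453, 0.0675]
tool_rot: [3.14, -0.007, 0.003]
force: [-1.2, -1.3, 5.8]
finger_gap: 0.0587
```

```bash
python3 -c "
from h import *
m,p,d,s=shot('wg3'); print(s['force'],s['torque'],s['ee_pos'],s['tool_rot'],s['finger_gap'])
save('wg3b',cv2.resize(p,None,fx=1.5,fy=1.5))"
```

```text
[-1.24033517 -1.28172517  5.79693971] [-0.35877203  0.1802418  -0.05391985] [ 0.58793543 -0.24528251  0.06746499] [ 3.14001632e+00 -6.98787685e-03  3.11677162e-03] 0.05867006670355738
```

View pics/wg3b.png

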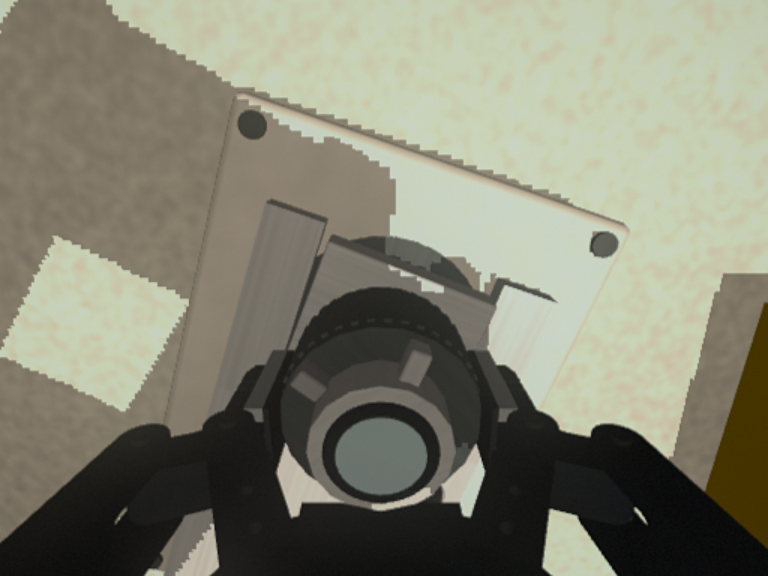

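play_rows(
  commands=[
    [[0,0,0,0,0,0.06],[0,0,0,0,0,0.12],[0,0,0,0,0,0.18],[0,0,0,0,0,0.24],[0,0,0,0,0,0.3],[0,0,0,0,0,0.36],[0,0,0,0,0,0.42],[0,0,0,0,0,0.48]],
  ],
)

```text
time: 13.65
ee_pos: [0.5879, -0.2457, 0.0675]
tool_rot: [3.049, -0.751, 0.004]
force: [-1.3, -6.6, 4.9]
finger_gap: 0.0585
```

play_rows(
  commands=[
    [[0,0,0,0,0,0.04],[0,0,0,0,0,0.04]],
  ],
)

```text
time: 13.82
ee_pos: [0.5878, -0.2458, 0.0674]
tool_rot: [3.033, -0.812, 0.004]
force: [-1.0, -5.7, 6.1]
finger_gap: 0.0585
```

```bash
python3 -c "
from h import *
m,p,d,s=shot('wg4'); print(s['force'],s['torque'],s['ee_pos'],s['tool_rot'],s['finger_gap'],s['q'])
save('wg4b',cv2.resize(p,None,fx=1.5,fy=1.5))"
```

```text
[-0.99846932 -5.69197814  6.07843356] [-0.95078799  0.4298017  -0.08455034] [ 0.58782781 -0.24575988  0.06744889] [ 3.03294921 -0.81229196  0.0036743 ] 0.05851463940892428 [-5.16266713e-01  3.75880519e-01  1.49480416e+00 -1.15660514e-03
  1.26820246e+00  1.57823509e+00]
```

View pics/wg4b.png

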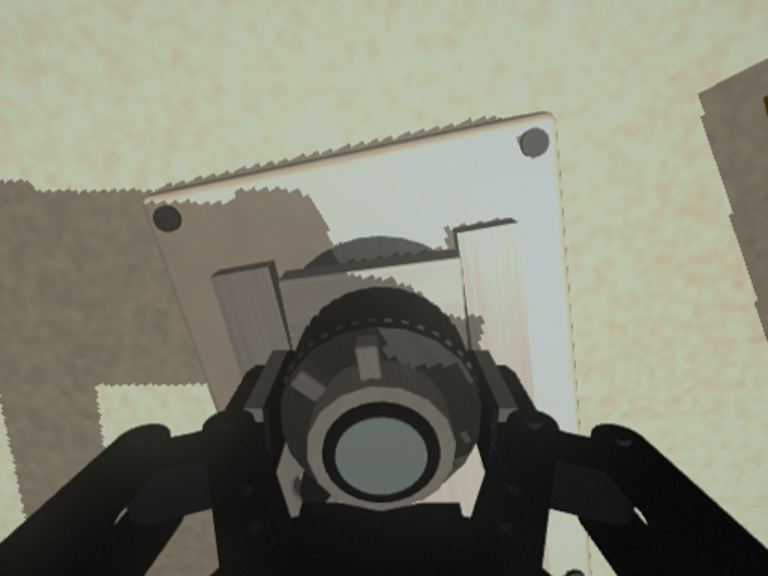

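play_rows(
  commands=[
    [[0,0,0,0,0,0.05],[0,0,0,0,0,0.1],[0,0,0,0,0,0.15],[0,0,0,0,0,0.2],[0,0,0,0,0,0.2]],
  ],
)

```text
time: 14.28
ee_pos: [0.5877, -0.2459, 0.0675]
tool_rot: [2.936, -1.112, 0.004]
force: [-3.5, -6.9, 5.1]
finger_gap: 0.0587
```

```bash
python3 -c "
from h import *
m,p,d,s=shot('wg5'); print(s['force'],s['torque'],s['ee_pos'],s['tool_rot'],s['finger_gap'],s['q'])
save('wg5b',cv2.resize(p[190:360,150:360],None,fx=3,fy=3))"
```

```text
[-3.52906852 -6.8948865   5.13249503] [-1.19958052  0.62020358 -0.09408179] [ 0.58771514 -0.24588186  0.0674659 ] [ 2.93638405 -1.11188269  0.00375482] 0.05872497478596532 [-5.16394135e-01  3.75820617e-01  1.49484988e+00 -1.42002441e-03
  1.26829091e+00  1.77876953e+00]
```

View pics/wg5b.png

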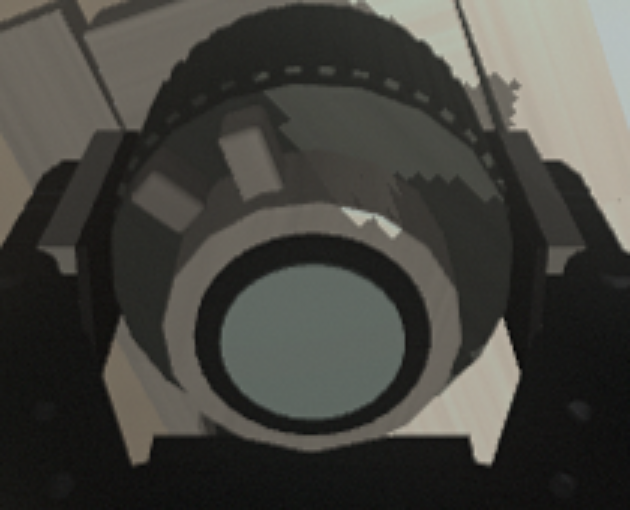

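play_rows(
  commands=[
    [[0,0,0,0,0,0.04],[0,0,0,0,0,0.08],[0,0,0,0,0,0.12],[0,0,0,0,0,0.12]],
  ],
)

```text
time: 14.67
ee_pos: [0.5876, -0.246, 0.0675]
tool_rot: [2.865, -1.285, 0.004]
force: [-3.5, -6.5, 6.3]
finger_gap: 0.0585
```

```bash
python3 -c "
from h import *
s=sensors.get_state(); print(s['force'],s['torque'],s['tool_rot'],s['finger_gap'],s['q'][5],s['joint_torque'][5])"
```

```text
[-3.48193471 -6.50793637  6.34077574] [-1.28217827  0.76598589 -0.06901908] [ 2.8648355  -1.28496468  0.00379042] 0.058509941081932894 1.8980444155877745 1.3545319810509682
```

play_rows(
  commands=[
    [[0,0,0,0,0,0.03],[0,0,0,0,0,0.06],[0,0,0,0,0,0.06]],
  ],
)

```text
time: 14.92
ee_pos: [0.5876, -0.246, 0.0675]
tool_rot: [2.825, -1.369, 0.004]
force: [-5.2, -8.2, 6.3]
finger_gap: 0.0583
```

```bash
python3 -c "
from h import *
m,p,d,s=shot('wg6'); print(s['force'],s['torque'],s['tool_rot'],s['finger_gap'],s['q'][5],s['joint_torque'][5])
save('wg6b',cv2.resize(p[190:360,150:360],None,fx=3,fy=3))"
```

```text
[-5.18711115 -8.15373141  6.25190335] [-1.29870474  0.81214362 -0.04781818] [ 2.82549908 -1.36932957  0.00373741] 0.05833432894548694 1.9573217324594332 1.018001027405262
```

View pics/wg6b.png

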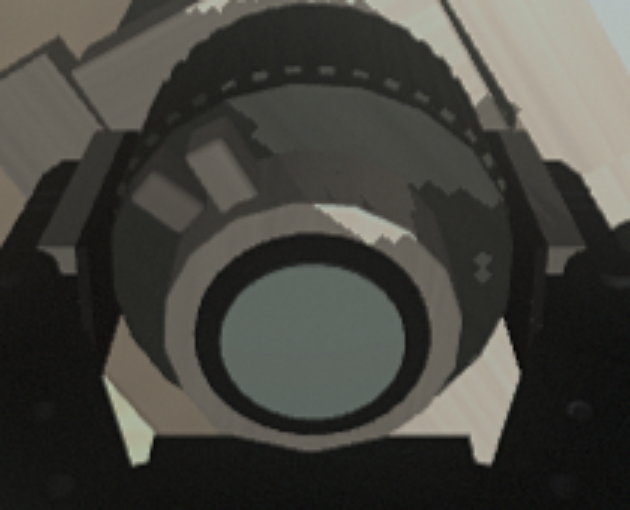

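play_rows(
  commands=[
    [[0,0,0,0,0,0.03],[0,0,0,0,0,0.06],[0,0,0,0,0,0.08],[0,0,0,0,0,0.08]],
  ],
)

```text
time: 15.3
ee_pos: [0.5875, -0.2461, 0.0674]
tool_rot: [2.769, -1.48, 0.004]
force: [-4.3, -9.4, 4.7]
finger_gap: 0.0585
```

```bash
python3 -c "
from h import *
m,p,d,s=shot('wg7'); print(s['force'],s['torque'],s['tool_rot'],s['finger_gap'],s['q'][5],s['joint_torque'][5])
save('wg7b',cv2.resize(p[190:360,150:360],None,fx=3,fy=3))"
```

```text
[-4.29658975 -9.42666194  4.74809486] [-1.35302221  0.87864584  0.0021757 ] [ 2.768881   -1.48045567  0.00367029] 0.05846323177257322 2.036721490136198 0.8028398640453815
```

View pics/wg7b.png

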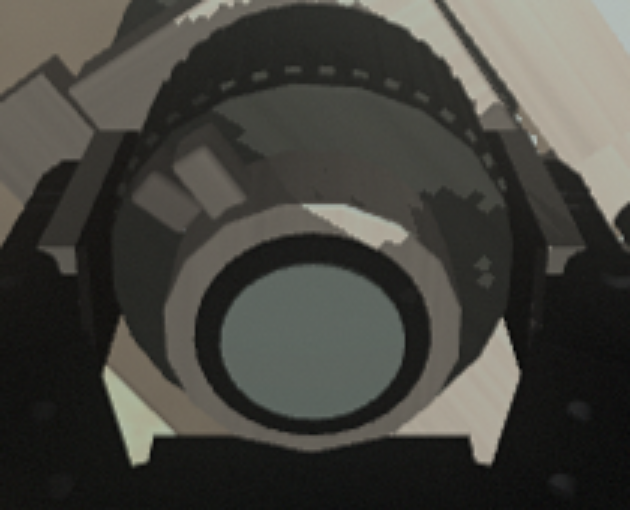

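Almost touching (about 0.06 rad left).

play_rows(
  commands=[
    [[0,0,0,0,0,0.02],[0,0,0,0,0,0.04],[0,0,0,0,0,0.05],[0,0,0,0,0,0.05]],
  ],
)

```text
time: 15.68
ee_pos: [0.5875, -0.2461, 0.0675]
tool_rot: [2.732, -1.548, 0.004]
force: [-4.9, -7.5, 6.1]
finger_gap: 0.0585
```

```bash
python3 -c "
from h import *
m,p,d,s=shot('wg8'); print(s['force'],s['torque'],s['tool_rot'],s['finger_gap'],s['q'][5],s['joint_torque'][5])
save('wg8b',cv2.resize(p[190:360,150:360],None,fx=3,fy=3))"
```

```text
[-4.91890729 -7.45892504  6.1453677 ] [-1.34675966  1.02852821  0.05790461] [ 2.73154233 -1.54825003  0.00367448] 0.05848879176729351 2.0860328125486025 0.5074882507324219
```

View pics/wg8b.png

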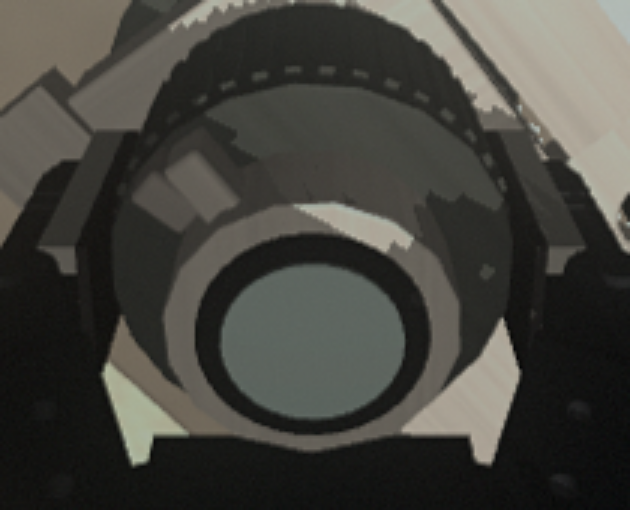

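play_rows(
  commands=[
    [[0,0,0,0,0,0.02],[0,0,0,0,0,0.04],[0,0,0,0,0,0.04]],
  ],
)

```text
time: 15.98
ee_pos: [0.5874, -0.2461, 0.0675]
tool_rot: [2.7, -1.601, 0.004]
force: [-5.5, -8.5, 6.6]
finger_gap: 0.0581
```

```bash
python3 -c "
from h import *
m,p,d,s=shot('wg9'); print(s['force'],s['torque'],s['tool_rot'],s['finger_gap'],s['q'][5],s['joint_torque'][5])
save('wg9b',cv2.resize(p[190:360,150:360],None,fx=3,fy=3))"
```

```text
[-5.54537512 -8.50450958  6.56614468] [-1.47610425  1.12073101  1.81635426] [ 2.70035034 -1.60111332  0.00365275] 0.05807633628422507 2.1254171666013124 2.6020409166812897
```

View pics/wg9b.png

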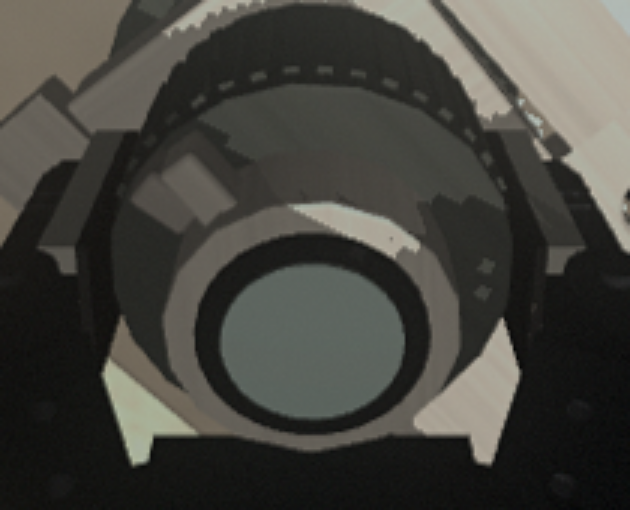

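Torque about the axis jumped to 1.8 N m, so the rib is on the peg. Relax, open and rise.

play_rows(
  commands=[
    [[0,0,0,0,0,-0.008],[0,0,0,0,0,-0.008]],
  ],
)

```text
time: 16.2
ee_pos: [0.5874, -0.2461, 0.0674]
tool_rot: [2.708, -1.589, 0.004]
force: [-5.8, -9.2, 7.5]
finger_gap: 0.0582
```

play_rows(
  commands=[
    [[0,0,0,0,0,0],[0,0,0,0,0,0],[0,0,0,0,0,0],[0,0,0,0,0,0],[0,0,0,0,0,0]],
  ],
  fingers=1,
)

```text
time: 16.62
ee_pos: [0.5874, -0.2445, 0.0659]
tool_rot: [-2.709, 1.591, 0.0]
force: [-0.3, -0.4, 0.6]
finger_gap: 0.0858
```

play_rows(
  commands=[
    [[0,0,-0.01,0,0,0],[0,0,-0.03,0,0,0],[0,0,-0.06,0,0,0],[0,0,-0.1,0,0,0],[0,0,-0.14,0,0,0],[0,0,-0.17,0,0,0],[0,0,-0.19,0,0,0],[0,0,-0.19,0,0,0]],
  ],
)

```text
time: 17.28
ee_pos: [0.5882, -0.2451, 0.2618]
tool_rot: [-2.709, 1.591, -0.011]
force: [0.3, -0.0, 0.8]
finger_gap: 0.0855
```

```bash
python3 -c "
from h import *
s=sensors.get_state();print(s['force'],s['finger_gap'])
goto(.53,-.225,.27,-.322)"
```

```text
[ 0.26631574 -0.02850612  0.84947612] 0.08545270971631629
ROW [-0.0458, 0.0411, -0.0086, -0.0014, -0.0072, -0.7401] dist 0.0621 rows 5.9
```

play_rows(
  commands=[
    [[-0.01,0.01,-0.002,0,0,-0.12],[-0.02,0.02,-0.004,0,0,-0.24],[-0.03,0.03,-0.006,0,0,-0.36],[-0.046,0.041,-0.009,0,0,-0.48],[-0.046,0.041,-0.009,0,0,-0.6],[-0.046,0.041,-0.009,0,0,-0.7],[-0.046,0.041,-0.009,0,0,-0.74],[-0.046,0.041,-0.009,0,0,-0.74]],
  ],
)

```text
time: 17.95
ee_pos: [0.5289, -0.2243, 0.2649]
tool_rot: [-3.101, 0.5, 0.0]
force: [-0.4, 0.0, 0.0]
finger_gap: 0.0858
```

play_rows(
  commands=[
    [[0,0,0,0,0,0],[0,0,0,0,0,0]],
  ],
)

```text
time: 18.12
ee_pos: [0.5291, -0.2244, 0.2647]
tool_rot: [-3.1, 0.507, 0.001]
force: [0.1, 1.2, -0.2]
finger_gap: 0.0856
```

```bash
python3 - <<'E'
from h import *
m,p,d,s=shot('wz'); print(s['ee_pos'])
save('wzb',cv2.resize(p[20:190,170:330],None,fx=4.5,fy=4.5*0.78 if 0 else 3.5,interpolation=cv2.INTER_CUBIC)if 0 else cv2.resize(p[30:175,190:320],None,fx=4.1,fy=4.1,interpolation=cv2.INTER_CUBIC))
W,ok,p=cloud('wz')
dc=np.array([.5876,-.2443,.04]); Rz=Rot.from_rotvec([0,0,.322]); L=(W-dc)@Rz.as_matrix().T
x,y,z=L[...,0],L[...,1],L[...,2]
pl=ok&(abs(z-.01)<.006)&(abs(y)<.054)&(x<-.045)&(x>-.15)&~((abs(abs(y)-.042)<.012)&(abs(x+.062)<.012))
q=L[pl];print(np.linalg.lstsq(np.c_[q[:,:2],np.ones(len(q))],q[:,2],rcond=None)[0])
q=L[ok&(abs(z)<.006)&(abs(y)>.062)&(abs(y)<.077)&(x<.03)&(x>-.13)];print(q[:,2].mean())
pt,_=vision.capture('top'); save('topend',pt); save('topendz',pt[100:300,100:450])
E
```

```text
[ 0.52910249 -0.22437475  0.26473029]
[0.0004379  0.00127612 0.00963367]
-0.0004307202706395285
```

View pics/wzb.png

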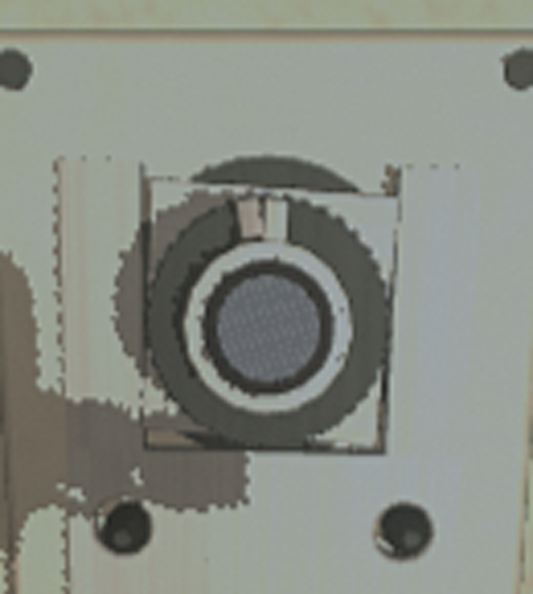

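View pics/topend.png

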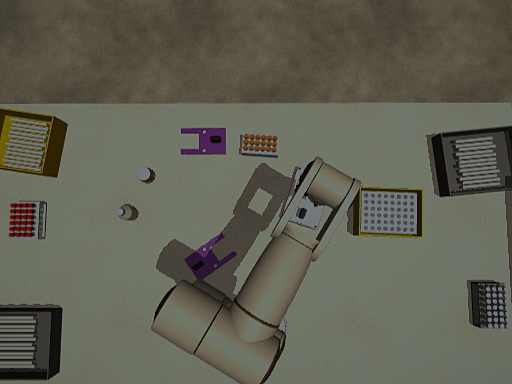

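The rib touches the peg at (263,218). The collar is about 0.065 rad clockwise, resting in the slot. The plate is flat and the bystanders look unmoved, so I'm handing in.

```bash
python3 -c "
from h import *
print(order.close_job())"
```

```text
the job is handed in; nothing more can be done
None
```

I fitted the aluminium keeper plate over the pins and collar, then turned the lock ring clockwise until its rib met the stop peg. I handed the job in at about 18 s; hand-in reports no verdict.

- **Plate:** depth readings put its top face 10.06 mm above the deck, with tilt under 0.002 rad. Both pins show in the holes and the collar is inside the slot.
- **Ring:** I turned it about 1.47 rad in one grip. The torque about the axis then jumped to 1.8 N m. The last picture shows the rib touching the peg.
- **Barrel:** it turned about 0.065 rad clockwise, taking up the clearance until the collar rested against the slot. That is inside the 0.15 limit, though not zero. I read it from the collar's edge in the picture.
- **Bystanders:** comparing the top pictures by eye, the rack, tote, bottle and jar look where they started. The gripper was open and clear of everything at hand-in.
- **One disagreement:** at the last check before lowering, the pins appeared 1.4 mm to one side of where the planned pose put them. I shifted the plate by 1.3 mm and it went down onto the deck with no sideways force until it touched.

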